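Open the shutter of the ultraviolet viewing box and hold it on the line

TASK

A mineral specimen already lies in the well of the ultraviolet viewing box: close the well with the loose viewing lid, fully down in the opening, and let go of the lid. Only then pull the spring-return shutter slide toward the front of the box until its pointer stands at the second of the two engraved lines, the one nearer the front, and keep it there for the person looking in; the slide snaps shut when released, so the program finishes while the gripper is still holding it on that line. Leave the specimen, the dark rock and the streak plate where they are.

Things in the scene. Friction and masses are not known exactly. Their poses are not given: they have to be found in the camera images.
- viewing_box: Fixed grey instrument, 200 mm deep (x), 295 mm wide (y), deck 90 mm above the worktop. Origin on the worktop under it, midway in depth; front is its -x side. Well block at y -17 to +149 mm, lamp block at y -146 to -18 mm. A lamp head (x +35 to +97, y -144 to -32 mm) rises to 150 mm behind the shutter slide, which runs along y -88 mm. Wall cabinets hang 0.48 m above the worktop from x 0.63 on.
- well_mouth (a point): Centre of the round well's mouth, level with the deck, on the left of the box (box frame x 0, y +66, z 90 mm). The well is 110 mm across (3 mm spare all round the lid's spigot) and 64 mm deep. Axes as the box.
- lid_eyepiece (a point): Middle of the upright black eyepiece tube, 42 mm across and 49 mm high, of the loose viewing lid (0.15 to 0.31 kg); grasp it here. Below: flange 134 mm across, its top 24 mm and underside 31 mm under this point, then a 104 mm chamfered spigot, 10 mm deep. Stands on the worktop left or right of the box. Turn does not matter. Seated, this point is 31 mm above well_mouth.
- shutter_grip (a point): Centre of the slide's black upright grip: 18 mm thick along box x, 30 mm wide along box y, from 18 mm below to 18 mm above this point. Under it a steel carriage 36 mm long (box x), its top 17 mm below this point; deck 28 mm below. At rest the lamp head's face is 40 mm behind the grip's rear face, with a 10 mm rod between. Axes as the box.
- shutter (a joint): Travel of the shutter slide toward the front of the box (box -x), in m: 0 closed (at rest), 0.022 pointer at the first line, 0.044 pointer at the second line, 0.062 end stop. The return spring pulls with about 4 N when closed, 10 N at the second line.
- second_line (a point): Where shutter_grip stands when the pointer is at the second line, the one nearer the front (two dark lines on the bright plate beside the slide, 22 and 44 mm from where the pointer rests). Axes as the box.
- specimen: Pale gypsum specimen, 52 x 66 x 41 mm, lying on the floor of the well; origin at the centre of its underside. Stays there.
- dark_rock: Dark rock, 100 x 122 x 67 mm, loose on the worktop on the side of the box where the lid is not; origin at the centre of its underside. Bystander.
- streak_plate: Cream unglazed tile, 48 x 64 x 8 mm, loose on the worktop near the box's front left corner; origin at the centre of its underside. Bystander.

How it is judged:
By the outcome, as a careful person would: the job done as asked, in the order asked, and still so for the second after the job is handed in, while the arm keeps its last pose, push and grip.
It also fails if it takes over 45 s, if anything falls off the work surface, if the arm or the gripper's body presses on something with over 40 N, if the wrist force passes 120 N, or if a joint passes its speed limit or range.

ROBOT

A 6-joint arm with a two-finger parallel gripper is mounted at the origin on a cart in front of the work surface, level with it; the furniture and walls round the work are solid. World frame = base frame: x ahead of the robot, y to its left, z up, the work surface at z = 0. Lengths are in m, angles in degrees, forces in N, time in s.
With the tool pointing down it reaches from about 0.4 to 0.825 m from the base axis. Payload 7 kg.
Tool frame: the origin (TCP) lies at the very end of the fingers, on their centre line; the grasp point (between the pads) lies 19 mm behind it; z points along the fingers, y is the line along which they close (so a half turn about z gives the same grasp; the last joint's range is limited). The gripper opens to 85 mm and grips with 20 to 120 N. Pads are 22 mm wide; open, the fingers measure 114 mm over their backs; the gripper's body (76 mm by 85 mm) begins 54 mm behind the grasp point. The pads swing forward as they close: fully open they stand 13 mm farther back than shut.
Start: joints at [-53.967, 20.546, 0.682, 0, -70.136, -16.507], TCP at [0.226, -0.636, 0.231] pointing down, gripper open.
Joint ranges: [-176.03, 176.03], [-82.01, 121.73], [-58.28, 71.71], [-173.87, 95.51], [-174.79, -0.11], [-173.66, 173.66]. Speed limits (degrees/s): [136.94, 136.94, 172.46, 180, 180, 180].

INTERFACE

Orientations are given as a 3x3 rotation matrix whose columns are the frame's x, y, z axes.
In Python, from station import ctrl, effector, solver, status, viewer, sign_off gives the robot as it stands. The module is installed in compiled form; this text tells all that it offers. Calls block until the motion is done:
- ctrl.reach(position, orientation): joint-space move of the TCP to a pose.
- ctrl.servo_line(position, feed=0.15, frame=None): straight line of the TCP; frame=None keeps the orientation; feed is the mean speed in m/s.
- ctrl.move_joints(angles): joint-space move.
- effector.open_jaws() and effector.close_gripper(): open the fingers fully, or close them until they stop; the grip force is fixed at half the most.
- ctrl.sleep(seconds).
- solver.inverse_kinematics(position, orientation): joint angles nearest the present ones, or None.
- status.sense(): the state.
- viewer.capture(name): name is "scene" or "top" or "wrist"; returns a dict with "frame" (480x640x3 uint8, red, green, blue), "fovy" (degrees; the focal length in pixels is half the picture's height over the tangent of half this angle, whatever the lens; pixels are square), "cx", "cy" (the principal point, pixels), "camera_from_world" (4x4, takes a point from world to camera coordinates). Camera axes: x right, y down, z forward; pixel columns grow to the right and rows downward; lengths in m; the calibration is good to about 2 mm. A picture is of the moment at which its call begins. There is no depth.
A pose or a line that the arm cannot do raises ctrl.PlanningError and nothing moves.
- sign_off(): hands the job in; it is judged then, once.
The state is a dict: "clock": time; "joints": joint angles; "joint_vel": joint speeds; "joint_torque": joint torques, N m; "ee_pos": TCP position; "eef_rot": TCP orientation; "ft_force": force on the tool from outside, world axes, zero at the start; "wrist_torque": the same for the moment, N m; "opening": opening from 0.0 (shut) to 1.0 (fully open); "grip_force": force on a finger pad.
Only numpy, scipy, OpenCV 4.12 (cv2) and the standard library are available. Lean on these libraries where they do the work, as an engineer would, in place of code of your own. Each camera call takes 0.05 s, during which the arm holds its last target. There are 200 camera calls.

## Working session

There is one attempt and no reset: what is moved stays moved. The work goes in short steps, each a Python script; the robot and the scene stay as the last script left them, time stands still between calls to the robot, and variables do not carry over. Pictures are saved under pics/ and viewed, at most 13 in all, crops included, and the job is handed in when it is done.

```bash
mkdir -p pics; cat > h.py <<'E'
import numpy as np, cv2
from station import ctrl, effector, solver, status, viewer, sign_off
def snap(cam,name):
    d=viewer.capture(cam); cv2.imwrite(f'pics/{name}.png',d['frame'][:,:,::-1]); np.save(f'pics/{name}.npy',d,allow_pickle=True); return d
def load(name): return np.load(f'pics/{name}.npy',allow_pickle=True).item()
def ray(d,u,v):
    f=240/np.tan(np.radians(d['fovy']/2)); T=np.array(d['camera_from_world']); R=T[:3,:3]
    return -R.T@T[:3,3], R.T@np.array([(u-d['cx'])/f,(v-d['cy'])/f,1])
def onz(d,u,v,z):
    o,r=ray(d,u,v); return o+r*(z-o[2])/r[2]
def proj(d,p):
    f=240/np.tan(np.radians(d['fovy']/2)); c=(np.array(d['camera_from_world'])@np.r_[p,1])[:3]
    return np.array([d['cx']+f*c[0]/c[2], d['cy']+f*c[1]/c[2]])
E
python3 - <<'E'
from h import *
for c in('scene','top'):
    d=snap(c,c+'0'); print(c,d['fovy'],d['cx'],d['cy'],np.round(ray(d,320,240),3))
s=status.sense(); print(s['clock'],s['ee_pos'],s['eef_rot'],s['opening'])
a=load('top0')
E
```

```text
scene 50.94375275509274 327.3584558361959 243.65727051915226 [[-0.206  0.594  0.748]
 [ 0.629 -0.527 -0.571]]
top 51.84772323700705 320.5552990060974 243.13657076181113 [[ 0.334 -0.009  1.077]
 [ 0.142  0.013 -0.99 ]]
0.1 [ 0.2254468  -0.6358093   0.23046155] [[-9.42513067e-01 -3.34168723e-01 -6.19315658e-04]
 [-3.34169267e-01  9.42512146e-01  1.32488339e-03]
 [ 1.40977940e-04  1.45567617e-03 -9.99998931e-01]] 0.9997069615333596
```

View pics/top0.png

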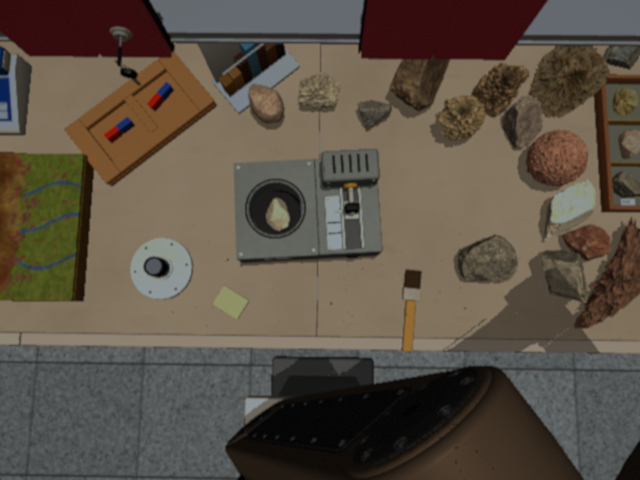

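View pics/scene0.png

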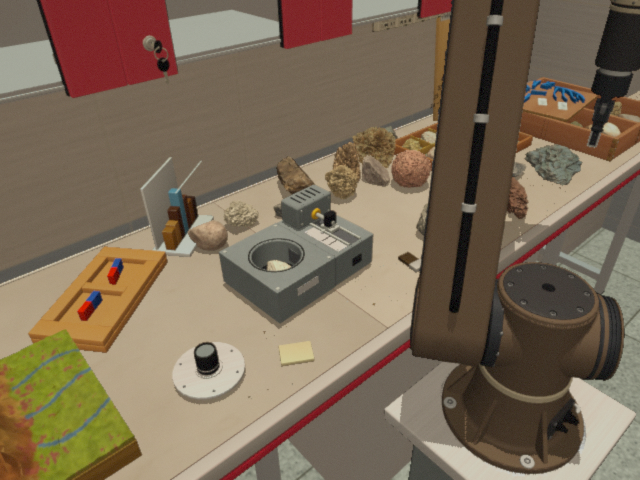

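The top view shows the lid left of the box (flange centred near pixel 161,268). The well is at (275,208), the grip near (351,208) and the streak plate at (230,302). Next I'll zoom in on the box and fit the lid circle.

```bash
python3 - <<'E'
from h import *
d=load('top0'); f=d['frame']
cv2.imwrite('pics/crop.png',cv2.resize(f[140:275,225:395,::-1],None,fx=4.4,fy=4.4,interpolation=cv2.INTER_CUBIC))
h=cv2.cvtColor(f,cv2.COLOR_RGB2HSV)
def blob(m,box):
    x0,y0,x1,y1=box; z=np.zeros(m.shape,np.uint8); z[y0:y1,x0:x1]=m[y0:y1,x0:x1]
    c=max(cv2.findContours(z,0,2)[0],key=cv2.contourArea); return c
white=((h[...,1]<40)&(h[...,2]>120)).astype(np.uint8)
c=cv2.convexHull(blob(white,(115,225,205,310))); e=cv2.fitEllipse(c); print('lid',e,onz(d,*e[0],.017))
for dv in (45,60,80):
    m=(h[...,2]<dv).astype(np.uint8); 
    for n,b in(('tube',(140,250,175,285)),('well',(242,175,310,240)),('grip',(340,195,364,225))):
        c=blob(m,b)
        if len(c)>=5: c=cv2.convexHull(c);print(dv,n,[np.round(q,1) for q in cv2.fitEllipse(c)],cv2.boundingRect(c))
E
```

```text
lid ((160.3193817138672, 267.9933776855469), (59.80918884277344, 63.298973083496094), 38.2890625) [0.42150523 0.34871323 0.017     ]
45 tube [array([159. , 267.5]), array([17.1, 18. ]), np.float64(93.6)] (154, 259, 15, 18)
45 well [array([275.1, 208.2]), array([50.8, 52.1]), np.float64(74.5)] (249, 183, 52, 51)
45 grip [array([351.6, 207.8]), array([11.4, 16.1]), np.float64(79.9)] (344, 203, 15, 11)
60 tube [array([156.2, 266.7]), array([18.6, 24.9]), np.float64(101.5)] (144, 258, 25, 19)
60 well [array([275. , 208.2]), array([52.4, 53.4]), np.float64(78.1)] (249, 182, 52, 53)
60 grip [array([351.8, 207.7]), array([11.2, 19.1]), np.float64(78.0)] (344, 202, 15, 12)
80 tube [array([156.3, 266.8]), array([19.7, 25.8]), np.float64(102.6)] (144, 257, 25, 21)
80 well [array([274.9, 208.2]), array([60.3, 61.9]), np.float64(68.0)] (245, 178, 61, 61)
80 grip [array([350. , 203.9]), array([20. , 23.1]), np.float64(6.8)] (344, 195, 16, 20)
```

View pics/crop.png

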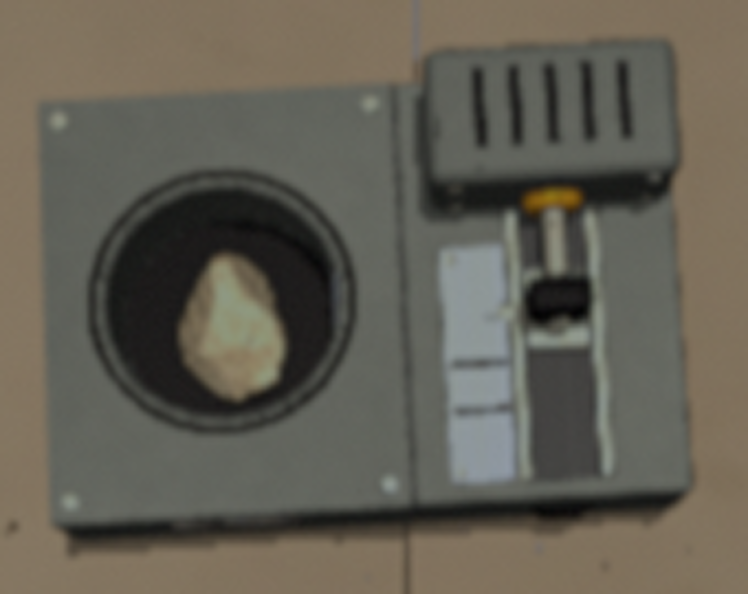

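The crop shows the box nearly square to the world with a slight yaw. The well rim is at crop pixel (222,300), the grip at (558,298), and the two lines at rows 363 and 410. I'll compute poses and move above the lid.

```bash
cat >> h.py <<'E'
def tool(yaw):
    c,s=np.cos(yaw),np.sin(yaw); return np.array([[-c,-s,0],[-s,c,0],[0,0,-1.]])
E
python3 - <<'E'
from h import *
d=load('top0'); P=lambda u,v,z:onz(d,225+u/4.4-.4,140+v/4.4-.4,z)
bl,fl,fr,br=[P(*q,.09)for q in((58,120),(70,502),(390,485),(370,104))]
print(bl,fl,fr,br); 
for v in (bl-fl,br-fr): print('yawx',np.degrees(np.arctan2(v[1],v[0])))
for v in (bl-br,fl-fr): print('yawy',np.degrees(np.arctan2(-v[0],v[1])))
well=onz(d,274.9,208.2,.09); print('well',well,'grip',onz(d,351.6,207.9,.13))
yaw=np.mean([np.arctan2((bl-fl)[1],(bl-fl)[0]),np.arctan2((br-fr)[1],(br-fr)[0])])
R=np.array([[np.cos(yaw),-np.sin(yaw),0],[np.sin(yaw),np.cos(yaw),0],[0,0,1]])
print('lines',P(480,363,.09),P(480,410,.09),'lid tube',onz(d,160,267,.066))
ctrl.reach([.4215,.3487,.17],tool(yaw)); snap('wrist','w1'); print(status.sense()['clock'])
E
```

```text
[0.62634517 0.17522893 0.09      ] [0.44605945 0.16352812 0.09      ] [0.45539806 0.01708356 0.09      ] [0.63530768 0.02890092 0.09      ]
yawx 3.713374744399043
yawx 3.758072378547983
yawy 3.5049539641961522
yawy 3.648748986529933
well [0.54010544 0.09642044 0.09      ] grip [ 0.53373651 -0.05782146  0.13      ]
lines [ 0.51248191 -0.02364734  0.09      ] [ 0.49054893 -0.02382066  0.09      ] lid tube [0.41949666 0.33292375 0.066     ]
3.65
```

View pics/w1.png

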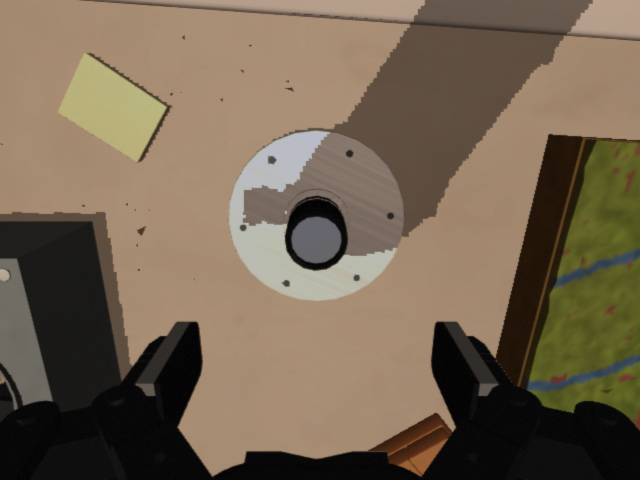

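The wrist view shows the flange circle centred at (316.5,215) and the tube's top disc at (317,239). I'll turn these into a position, grasp and lift.

```bash
python3 - <<'E'
from h import *
d=load('w1'); a=onz(d,316.5,215,.017); b=onz(d,317,239,.066); print(a,b)
print('grip/box', )
p=(a+b)/2; yaw=np.radians(3.65); p[2]=.026
ctrl.servo_line([p[0],p[1],.09],feed=.2,frame=tool(yaw)); ctrl.servo_line(p,feed=.1)
effector.close_gripper(); s=status.sense(); print(s['clock'],s['opening'],s['grip_force'],s['ee_pos'],s['ft_force'])
ctrl.servo_line([p[0],p[1],.19],feed=.15); s=status.sense(); print(s['clock'],s['opening'],s['grip_force'],s['ee_pos'],s['ft_force'])
w=np.array([.5401,.0964]); ctrl.servo_line([w[0],w[1],.19],feed=.2)
snap('wrist','w2'); snap('scene','s2'); print(status.sense()['clock'])
E
```

```text
[0.4160117  0.34834332 0.017     ] [0.41929284 0.3488352  0.066     ]
grip/box
5.475 0.47658998832798694 60.23149983258918 [0.41787824 0.34892816 0.02673088] [-1.86145419  0.42297518  5.6152504 ]
6.7167 0.4779426914731673 60.805810108431615 [0.41718541 0.34806311 0.1888928 ] [ 8.29507867e-01 -3.58462086e-03 -3.76087708e+00]
8.3667
```

View pics/w2.png

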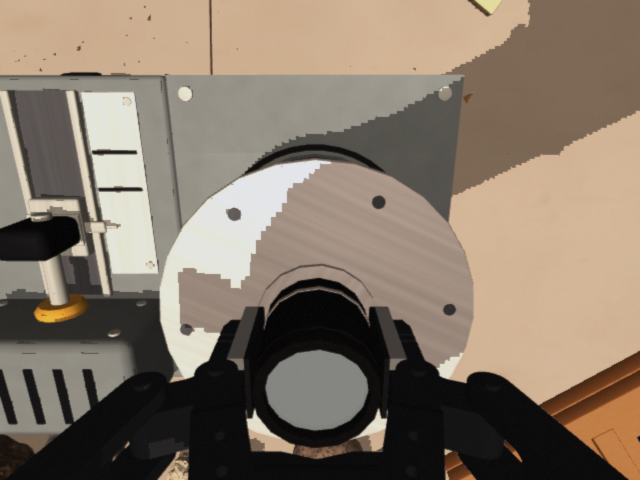

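The lid is held, with the flange spanning columns 160–473 and its front edge at row 159. The front deck screws are at (185,94) and (445,93), so I'll use these to refine the offset between lid and well.

```bash
python3 - <<'E'
from h import *
d=load('w2'); s=status.sense(); print(s['ee_pos'])
zf=s['ee_pos'][2]-.0267+.017
L,R_,F=[onz(d,*q,zf) for q in((160.5,300),(473,300),(317,159))]
print('lid y',(L+R_)/2,'front',F,np.linalg.norm(L-R_))
# circle fit from mask edges
h=cv2.cvtColor(d['frame'],cv2.COLOR_RGB2HSV)
fr,fl=onz(d,185,94,.09),onz(d,445,93,.09); v=fl-fr; print(fr,fl,np.linalg.norm(v)); yaw=np.arctan2(-v[0],v[1]); print(np.degrees(yaw))
m=(fr+fl)/2; print('well from screws',m+.09*np.array([np.cos(yaw),np.sin(yaw),0]))
f=F+.067*np.array([np.cos(yaw),np.sin(yaw),0]); print('lid centre',f,'minus tcp',f-s['ee_pos'])
e=onz(d,317,146,.09); print('ring front edge',e)
t=load('top0'); print('ring radius front top', onz(t,274.9,208.2+30.5,.09))
# lid left/right chord at several rows
for r in (220,250,280):
    pass
E
```

```text
[0.53988179 0.09712838 0.19004808]
lid y [0.53379744 0.09696905 0.18034808] front [0.47622169 0.09335278 0.18034808] 0.12984051332631108
[0.45534046 0.01782634 0.09      ] [0.44550291 0.16366334 0.09      ] 0.14616841812835582
3.8590858681420874
well from screws [0.54021762 0.0968021  0.09      ]
lid centre [0.54306977 0.09786207 0.18034808] minus tcp [ 0.00318798  0.0007337  -0.0097    ]
ring front edge [0.4790639  0.09373134 0.09      ]
ring radius front top [0.47726857 0.09490578 0.09      ]
```

```bash
python3 - <<'E'
from h import *
d=load('w2'); print('cam',ray(d,317,159)[0])
for z in (.170,.175,.180):
    L,R_,F=[onz(d,*q,z) for q in((160.5,305),(473,305),(317,159))]; print(z,np.linalg.norm(L-R_),F[0]+.0669, (L+R_)[:2]/2)
s=load('s2')['frame'][150:330,170:410,::-1]; cv2.imwrite('pics/c2.png',cv2.resize(s,None,fx=3.2,fy=3.2,interpolation=cv2.INTER_CUBIC))
E
```

```text
cam [0.45890995 0.09191001 0.33201036]
0.17 0.1393045873202934 0.5443028836207346 [0.54136563 0.09747215]
0.175 0.13500533790202943 0.5437321506553484 [0.53882086 0.09730049]
0.18 0.13070608848376541 0.5431614176899623 [0.5362761  0.09712883]
```

View pics/c2.png

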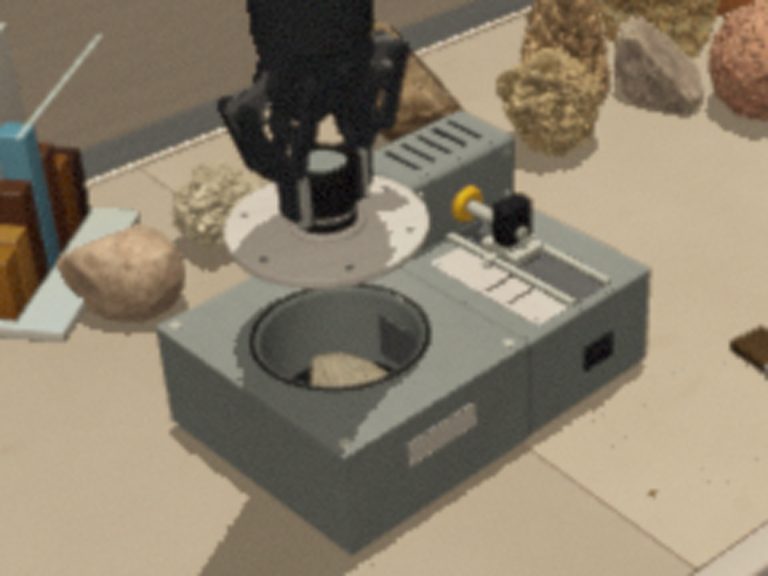

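The scene crop shows the lid level over the well and the specimen in place. In the wrist view the lid sits about 2 mm too far back, so I'll correct that and lower it while watching the force.

```bash
python3 - <<'E'
from h import *
x,y=.538,.0965
ctrl.servo_line([x,y,.122],feed=.1)
b=status.sense(); print(b['ft_force'],b['ee_pos'])
for z in (.118,.115,.112,.110,.108,.1065):
    ctrl.servo_line([x,y,z],feed=.03); s=status.sense(); f=s['ft_force']-b['ft_force']
    print(z,s['ee_pos'].round(4),f.round(1),s['wrist_torque'].round(2))
    if abs(f).max()>10: break
snap('wrist','w3'); print(s['clock'])
E
```

```text
[ 1.43066751 -0.69682104 -2.79288124] [0.53845564 0.09672207 0.12252252]
0.118 [0.538  0.0965 0.1182] [-1.3 -0.4 -0.2] [0.05 0.01 0.04]
0.115 [0.5379 0.0964 0.1148] [-1.3  0.6  0.3] [0.05 0.06 0.02]
0.112 [0.5378 0.0964 0.1118] [-2.2  0.4  0.4] [0.01 0.03 0.06]
0.11 [0.5379 0.0965 0.1099] [-0.7  0.6  0.3] [-0.01  0.02 -0.03]
0.108 [0.5379 0.0965 0.1078] [-0.6 -0.2 -0.8] [0.02 0.02 0.03]
0.1065 [0.5383 0.0966 0.1068] [-1.2  0.   1.9] [-0.03  0.    0.02]
10.7333
```

```bash
python3 - <<'E'
from h import *
effector.open_jaws(); s=status.sense(); print(s['opening'],s['ee_pos'])
ctrl.servo_line([.538,.0965,.22],feed=.2)
yaw=np.radians(3.75); ctrl.servo_line([.535,-.058,.22],feed=.2,frame=tool(yaw))
snap('wrist','w4'); print(status.sense()['clock'])
snap('scene','s4')
s=load('s4')['frame'][150:330,170:410,::-1]; cv2.imwrite('pics/both.png',np.vstack([cv2.resize(load('w4')['frame'][:,:,::-1],(440,330)),cv2.resize(s,(440,270))]))
E
```

```text
0.9994323790936067 [0.53803536 0.0965073  0.10652671]
12.9833
```

View pics/w4.png

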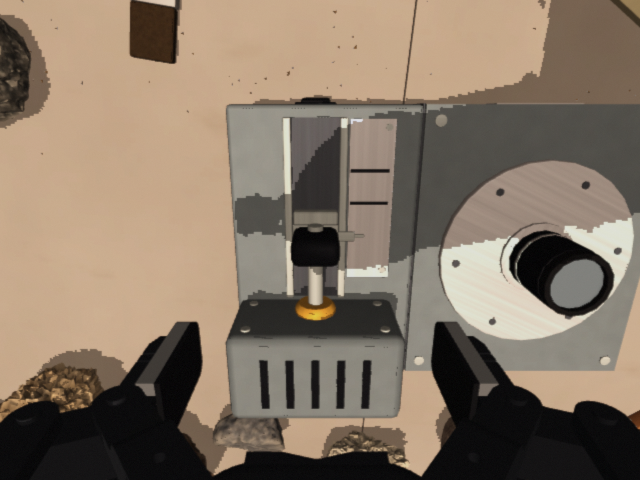

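View pics/both.png

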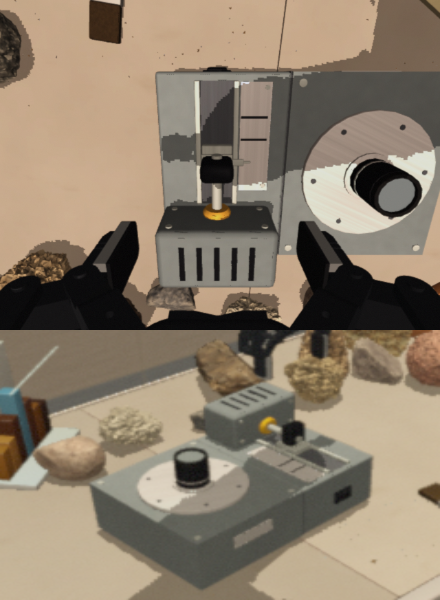

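The lid is flush in the well and released. The wrist view shows the grip at columns 292–340, with its rear top edge at row 267. The pointer is at about row 237 and the lines are at rows 203 and 171.

```bash
python3 - <<'E'
from h import *
d=load('w4'); yaw=np.radians(3.7); u=np.array([np.cos(yaw),np.sin(yaw),0])
print('rear top',onz(d,316,267,.136)-.009*u,'fronttop y',onz(d,292.5,262,.136),onz(d,340,262,.136))
for r,z in((237,.1),(237,.092),(203,.092),(171,.092)): print(r,onz(d,360,r,z))
g=onz(d,316,267,.136)-.009*u; g[2]=.106
ctrl.servo_line([g[0],g[1],.16],feed=.15,frame=tool(yaw)); ctrl.servo_line(g,feed=.06)
s=status.sense(); print(s['ee_pos'],s['ft_force'])
effector.close_gripper(); s=status.sense(); print(s['clock'],s['opening'],s['grip_force'],s['ee_pos'],s['ft_force'].round(1),s['wrist_torque'].round(2))
snap('wrist','w5'); cv2.imwrite('pics/w5c.png',load('w5')['frame'][:,:,::-1])
E
```

```text
rear top [ 0.53453617 -0.0576536   0.136     ] fronttop y [ 0.54121638 -0.07131352  0.136     ] [ 0.53938347 -0.04294684  0.136     ]
237 [ 0.5339985  -0.02773059  0.1       ]
237 [ 0.53644209 -0.02665922  0.092     ]
203 [ 0.51227167 -0.0290587   0.092     ]
171 [ 0.49069372 -0.03120081  0.092     ]
[ 0.53483538 -0.05763267  0.1063228 ] [-0.09315899  0.3131249  -0.22779682]
15.1833 0.3413843743573877 59.745529890060425 [ 0.53463753 -0.05846731  0.10656236] [-0.9 -5.   3.4] [-1.55  0.17 -0.  ]
```

View pics/w5.png

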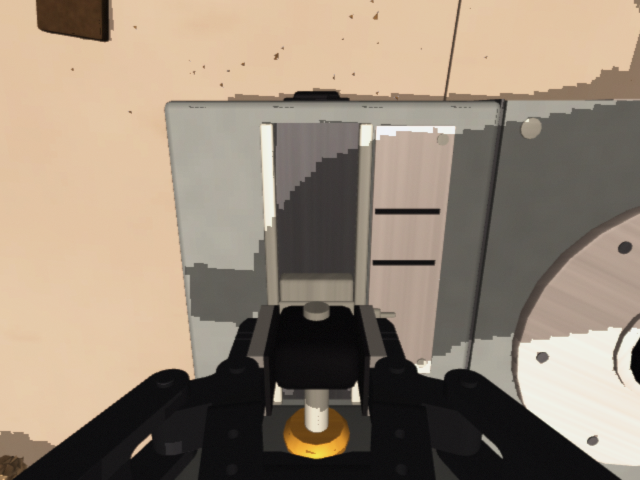

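The grip is held, with the pointer tip at (390,314) and the lines at rows 263 and 211. Pulling 44 mm now.

```bash
python3 - <<'E'
from h import *
yaw=np.radians(3.7); u=np.array([np.cos(yaw),np.sin(yaw),0])
s0=status.sense()['ee_pos']
t=s0-.044*u; ctrl.servo_line(t,feed=.03); ctrl.sleep(.3)
s=status.sense(); m=s['ee_pos']-s0; print('travel',-m@u,m,s['ft_force'].round(1),s['grip_force'],s['opening'],s['clock'])
snap('wrist','w6'); snap('top','t6'); snap('scene','s6')
c=load('w6')['frame'][200:420,200:480,::-1]; cv2.imwrite('pics/w6c.png',cv2.resize(c,None,fx=2.7,fy=2.7,interpolation=cv2.INTER_CUBIC))
E
```

```text
travel 0.04167392459320741 [-4.15832494e-02 -2.74824473e-03  9.75745870e-05] [10.2 -3.5 -9.6] 59.88202393054962 0.3380554180840887 17.15
```

View pics/w6c.png

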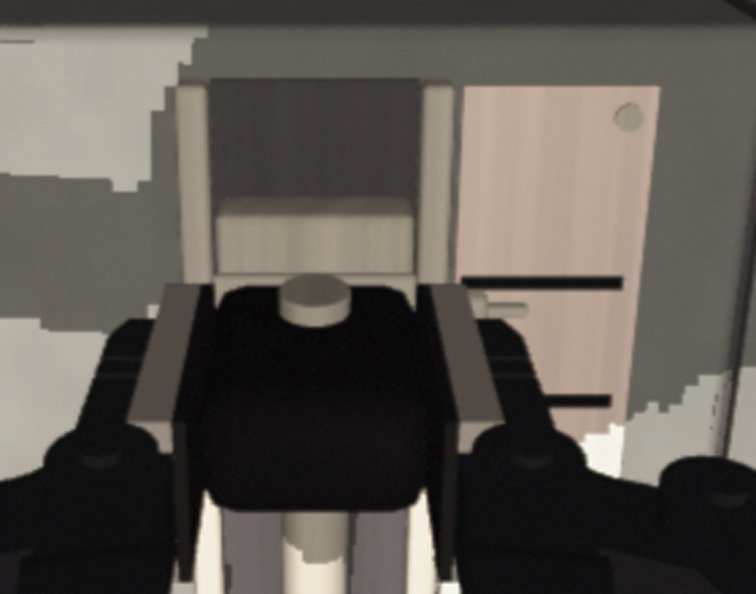

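The pointer is at crop row 309 and the second line at row 283, so it's a few mm short after allowing for pointer height. The arm gave about 2.3 mm under the spring load, so I'll correct for that and check.

```bash
python3 - <<'E'
from h import *
yaw=np.radians(3.7); u=np.array([np.cos(yaw),np.sin(yaw),0])
s0=np.array([.53463753,-.05846731,.10656])
def off(n,pr,lr,c): 
    d=load(n); return [round(float((onz(d,c,pr,z)-onz(d,c,lr,.0915))@u)*1e3,2) for z in (.098,.100,.102)]
print('w4 rest->lines',off('w4',237,203,360),off('w4',237,171,360)); print('w5',off('w5',314,263,390),off('w5',314,211,390)); print('w6',off('w6',314.4,304.8,388))
p=status.sense()['ee_pos']; cmd=s0-.044*u
for i in range(2):
    p=status.sense()['ee_pos']; tr=-(p-s0)@u; cmd=cmd-(.044-tr)*u; print(tr)
    ctrl.servo_line(cmd,feed=.02); ctrl.sleep(.4)
s=status.sense(); print(-(s['ee_pos']-s0)@u,s['ee_pos'],s['ft_force'].round(1),s['opening'],s['clock'])
snap('wrist','w7')
c=load('w7')['frame'][200:420,200:480,::-1]; cv2.imwrite('pics/w7c.png',cv2.resize(c,None,fx=2.7,fy=2.7,interpolation=cv2.INTER_CUBIC))
E
```

```text
w4 rest->lines [22.28, 21.66, 21.03] [43.99, 43.37, 42.74]
w5 [20.29, 19.22, 18.14] [42.53, 41.46, 40.38]
w6 [1.12, 0.03, -1.06]
0.041657165324363844
0.0439657053416539
0.04396070677669754 [ 0.49077041 -0.06133444  0.10665464] [ 10.2  -4.3 -10.2] 0.3388875888064581 18.6167
```

View pics/w7c.png

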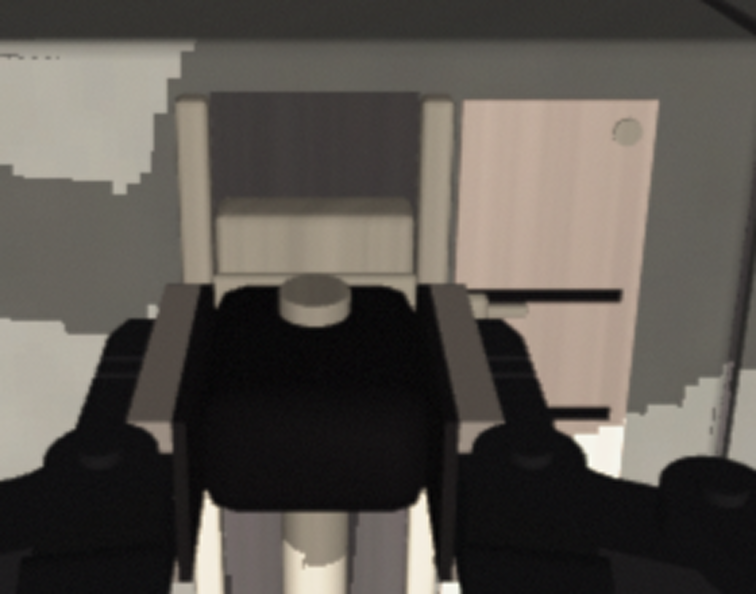

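The pointer is now just behind the line in the image, and parallax explains the rest. I'll check numerically that the pointer hasn't moved relative to the gripper since the grasp at rest.

```bash
python3 - <<'E'
from h import *
def prof(n,c0,c1,r0,r1):
    g=cv2.cvtColor(load(n)['frame'],cv2.COLOR_RGB2GRAY)[r0:r1,c0:c1].astype(float).mean(1); return g.round(0).astype(int)
for n in('w5','w6','w7'): print(n,prof(n,384,394,302,324))
for n,r in(('w5',(200,275)),('w7',(302,316))):
    p=prof(n,400,425,*r); print(n,[(r[0]+i,v) for i,v in enumerate(p) if v<110])
E
```

```text
w5 [162 161 161 161 161 161 160 160 160 150 104 109 135 146 142 137 126 109
  90  74  56  40]
w6 [ 86  27  16  18  41 105 163 169 168 158 111 117 142 150 147 142 135 116
  97  78  58  42]
w7 [170 170 170 168 153  62  20  16  17  30  71 114 142 150 147 142 135 117
  96  79  59  43]
w5 [(209, np.int64(38)), (210, np.int64(19)), (211, np.int64(19)), (212, np.int64(20)), (213, np.int64(42)), (214, np.int64(104)), (260, np.int64(60)), (261, np.int64(20)), (262, np.int64(16)), (263, np.int64(18)), (264, np.int64(40)), (265, np.int64(101))]
w7 [(307, np.int64(61)), (308, np.int64(20)), (309, np.int64(17)), (310, np.int64(20)), (311, np.int64(55))]
```

```bash
python3 - <<'E'
from h import *
yaw=np.radians(3.7); u=np.array([np.cos(yaw),np.sin(yaw),0])
g=cv2.cvtColor(load('w4')['frame'],cv2.COLOR_RGB2GRAY)
print(g[228:246,354:363].mean(1).round(0),g[165:178,355:380].mean(1).round(0))
def off(n,pr,lr,c): 
    d=load(n); return [round(float((onz(d,c,pr,z)-onz(d,c,lr,.091))@u)*1e3,2) for z in (.094,.096,.098)]
print(off('w4',236.5,170.8,360),off('w5',315,211.2,390),off('w7',315,309,390))
E
```

```text
[139. 139. 138. 136. 136. 127.  99. 119. 119. 115. 132. 135. 135. 137.
 138. 137. 137. 137.] [144. 144. 143. 130.  56.  20.  26.  71. 136. 143. 143. 143. 143.]
[44.94, 44.32, 43.7] [44.96, 43.88, 42.8] [1.29, 0.2, -0.89]
```

The views agree: the pointer is about 5 mm above the plate and within about 0.2 mm of the second line, with no slip. Handing in.

```bash
python3 -c "
from h import *
s=status.sense(); print(s['clock'],s['ee_pos'],s['grip_force']); print(sign_off())"
```

```text
18.6667 [ 0.49080059 -0.06133391  0.10665482] 59.98958945274353
the job is handed in; nothing more can be done
None
```

The lid is seated fully down in the well and released, and the gripper is holding the shutter with its pointer about 0.2 mm from the second line; I handed the job in at 18.7 s.

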